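Prop the hatch of a consumables bin open on its stay rod

ROBOT

A 6-joint arm with a two-finger parallel gripper is mounted at the origin on the work surface; the furniture and walls round the work are solid. World frame = base frame: x ahead of the robot, y to its left, z up, the work surface at z = 0. Lengths are in m, angles in rad, forces in N, time in s.
With the tool pointing down it reaches from about 0.425 to 0.925 m from the base axis. Payload 12.5 kg.
Tool frame: the origin (TCP) lies between the finger pads; the fingertips stand 19 mm ahead of it and the grasp point (between the pads) is the TCP; z points along the fingers, y is the line along which they close (so a half turn about z gives the same grasp; the last joint's range is limited). The gripper opens to 85 mm and grips with 20 to 120 N. Pads are 22 mm wide; open, the fingers measure 114 mm over their backs; the gripper's body (76 mm by 85 mm) begins 54 mm behind the grasp point. The pads swing forward as they close: fully open they stand 13 mm farther back than shut.
Start: joints at [-1.396, 0.491, 1.559, -0, 1.092, -0.106], TCP at [0.173, -0.601, 0.25] pointing down, gripper open.
Joint ranges: [-3.1, 3.1], [-0.84, 2.19], [0.05, 2.79], [-1.13, 4.28], [0.06, 2.93], [-2.69, 2.69]. Speed limits (rad/s): [2.22, 2.22, 2.79, 3.14, 3.14, 3.14].

INTERFACE

Orientations are given as a unit quaternion [x, y, z, w].
In Python, from plant import env gives the robot as it stands.
- The arm moves only by the tool pendant, called after "Emit:" as a command line: name --argument value ..., lists and objects as JSON in quotes. Schema: {"type":"object","properties":{"offsets":{"type":"array","items":{"type":"array","items":{"type":"array","items":{"type":"number"},"minItems":5,"maxItems":5},"minItems":1,"maxItems":20},"minItems":1,"maxItems":1},"clamp_n":{"type":"number"},"only":{"type":"string"},"quiet":{"type":"boolean"},"lines":{"type":"string"}},"required":["offsets"],"additionalProperties":false}. offsets is a list that holds a single list of rows (three levels of brackets), with 1 to 20 rows, each of 5 numbers: dx, dy, dz in units of 25 mm, then a turn about the tool's z in units of 0.05 rad, then the finger opening in m; each row is the pose to reach, as a shift and turn from the pose commanded when the call began, along the tool's axes at that moment; what a row does not reach only later rows make up. A row lasts 1/10 s, in which the tool goes at most 0.05 m and 0.15 rad, less where a joint would pass 70% of its speed; a pose out of reach is approached as far as the arm can. The fingers move at their own pace and stop on an object; clamp_n is the grip in N (left out, the last holds). Time passes only in rows, so rows that do not move let the fingers close. The tool returns the time, the measured TCP pose, the force, the opening and the grip force at its end. only (a regular expression) keeps the lines of the reply that match it, lines (a string "A,B") keeps lines A to B, and quiet returns only ok. Input that does not fit is refused with a message, and nothing moves.
- env.observe(): the state, without advancing time (a new reading comes with each control period).
- env.camera(name): name is "side" or "top"; returns a dict with "img" (384x512x3 uint8, blue, green, red), "range_z" (384x512 float32, m along the optical axis (not along the pixel's ray), 0 where there is no reading), "intrinsics" (3x3 intrinsics, pixels), "k1" (the pictures are not rectified: a ray, as slopes to the right and down, at radius r is drawn at 1 + k1 r^2 times it, then the intrinsics apply), "extrinsics" (4x4, takes a point from camera to world coordinates). Camera axes: x right, y up, looking along -z (the intrinsics and any distortion apply to the point x, -y, -z); pixel columns grow to the right and rows downward; lengths in m; the calibration is good to about 2 mm. A picture is of the moment at which its call begins.
- env.job_done(): hands the job in; it is judged then, once.
The state is a dict: "t": time; "joints": joint angles; "qd": joint speeds; "joint_efforts": joint torques, N m; "ee_pos": TCP position; "eef_rot": TCP orientation; "wrist_force": force on the tool from outside, world axes, zero at the start; "torque": the same for the moment, N m; "grip_width": finger opening in m; "finger_force": force on a finger pad.
Only numpy, scipy, OpenCV 4.12 (cv2) and the standard library are available. Lean on these libraries where they do the work, as an engineer would, in place of code of your own. Each camera call takes 0.05 s, during which the arm holds its last target. There are 200 camera calls.

TASK

First take the vee block off the bin's hatch lid and stand it upright on the platen. Then open the hatch with its prop rod: push the rod's bent foot back along the bin top so that the rod carries the lid up, find the holding hole in the keeper plate, and leave the foot down in the hole with the rod alone holding the lid open. Do not let the lid fall.

Things in the scene. Friction and masses are not known exactly. Their poses are not given: they have to be found in the camera images.
- bin: grey steel bin fixed to the platen, 380 (x) x 300 (y) x 110 mm high; origin at the centre of its underside, x from its front (robot side) to its back, y to its left, z up. Its top is a fixed deck (z = 110 mm) with a hatch shut by a steel lid; to the right of the lid a prop rod lies above the deck, in the upright plane y = -110 mm
- lid (a joint): angle of the steel lid, 240 (x) x 190 (y) x 6 mm; hinge axis along the bin's y at x = 165, z = 113 mm in its frame; shut it reaches forward to x = -75, from y = -50 to 140, top at z = 116 mm. 0 shut, grows as it opens, stop at 1.3 rad; 0.8 to 1.2 propped. About 0.4 kg, falls shut by its weight. No handle, flat on the deck: fingers cannot get under it, the rod lifts it
- rod_pin (a point): centre of the rod's pin on an arm of the lid, 130 mm in front of the hinge axis and 30 mm above it (lid shut: x = 35, y = -110, z = 143 mm in the bin's frame). The rod turns on it about the bin's y only, stiffly (0.16 N m): it stays where it is put relative to the lid. From the pin the rod runs 180 mm straight forward, 10 mm thick, then bends forward and down into an 8 mm thick foot
- rod_grip (a point): centre of the ribbed sleeve on the rod, 135 mm from the pin, on the rod's centre line; 34 mm long, 12 mm wide (y), 14 mm high: pinch it here from above across the bin's y. Axes: x along the rod towards the pin, y left, z up when the rod is level. At the start about 33 to 47 mm above the deck, the rod near level
- rod_foot (a point): centre of the foot's round end (radius 4 mm): in the rod's axes 196.3 mm forward of the pin and 25 mm below the centre line. In the bin's frame z = 126 mm on top of the keeper plate, 114 mm fully down in the hole, where the foot stands about upright. Pushing it back (up to about 20 N) raises the lid; let go anywhere but in the hole, it slides forward and the lid falls
- keeper_zone (a point): middle of where the holding hole can be: x = -35, y = -110, z = 122 mm in the bin's frame. A steel keeper plate on the deck, 44 mm wide, 12 mm thick (top z = 122 mm), has one hole 18 (x) x 16 (y) mm, 12 mm deep, at y = -110 mm; its centre lies up to 25 mm in front of or behind this point and is not measured: look or feel for it. Plate 60 mm before, 80 mm behind the hole
- vee_block: hardened steel vee block, 50 (x) x 64 (y) x 45 mm high, up to 0.92 kg, lying on the lid; origin at the centre of its underside, z up, vee groove open upward and running along x; grasp it across its 50 mm (x) low down. The platen to the left of the bin's front, about 0.45 m ahead of the robot and 0.38 m to its left, is clear

How it is judged:
By the outcome, as a careful person would: the job done as asked, in the order asked, and still so for the second after the job is handed in, with the robot touching nothing.
It also fails if it takes over 61 s, if anything falls off the work surface, if the arm or the gripper's body presses on something with over 40 N, if the wrist force passes 120 N, or if a joint passes its speed limit or range.

## Working session

There is one attempt and no reset: what is moved stays moved. The work goes in short steps, Python scripts to look and compute and a tool call to move; the robot and the scene stay as the last step left them, time stands still between calls to the robot, and variables do not carry over. Pictures are saved under pics/ and viewed, at most 10 in all, crops included, and the job is handed in when it is done.

```bash
ls; mkdir -p pics; cat > h.py <<'E'
import numpy as np, cv2
from plant import env
from scipy.spatial.transform import Rotation as R
def cloud(c):
    K=c["intrinsics"];h,w=c["range_z"].shape
    u,v=np.meshgrid(np.arange(w),np.arange(h))
    s=rays(c,np.stack([u,v],-1).reshape(-1,2)).reshape(h,w,2)
    z=c["range_z"];P=np.stack([s[...,0]*z,-s[...,1]*z,-z],-1)
    E=c["extrinsics"];return P@E[:3,:3].T+E[:3,3]
def rays(c,px):
    K=c["intrinsics"].astype(float)
    d=((np.asarray(px,float)-[K[0,2],K[1,2]])/[K[0,0],K[1,1]])
    s=d.copy()
    for _ in range(20): s=d/(1+c["k1"]*(s**2).sum(-1,keepdims=True))
    return s
def on_z(c,px,z):
    s=rays(c,np.atleast_2d(px));D=np.c_[s[:,0],-s[:,1],-np.ones(len(s))]@c["extrinsics"][:3,:3].T
    o=c["extrinsics"][:3,3];return o+D*((z-o[2])/D[:,2])[:,None]
E
python3 - <<'E'
from h import *
import pickle
for n in("side","top"):
    c=env.camera(n);cv2.imwrite(f"pics/{n}0.png",c["img"]);pickle.dump(c,open(n+"0.pkl","wb"))
    print(n,c["extrinsics"].round(3).tolist(),c["intrinsics"].tolist(),c["k1"])
o=env.observe();print({k:np.round(v,3).tolist() for k,v in o.items()})
E
```

```text
pics
plant.py
side [[-0.956, 0.14, -0.257, 0.314], [-0.293, -0.449, 0.844, 0.829], [0.002, 0.883, 0.47, 0.59], [0.0, 0.0, 0.0, 1.0]] [[495.8937532557101, 0.0, 255.34942115324063], [0.0, 495.8937532557101, 188.47336006030667], [0.0, 0.0, 1.0]] -0.21205543331725674
top [[0.009, 0.992, -0.125, 0.428], [-1.0, 0.011, 0.01, -0.002], [0.012, 0.125, 0.992, 1.009], [0.0, 0.0, 0.0, 1.0]] [[417.12023775149294, 0.0, 257.75625237324095], [0.0, 417.12023775149294, 193.97717449986467], [0.0, 0.0, 1.0]] 0.03056034278177383
{'t': 0.1, 'joints': [-1.396, 0.492, 1.559, -0.0, 1.092, -0.106], 'qd': [-0.001, -0.002, -0.002, -0.002, -0.001, 0.001], 'joint_efforts': [0.003, -61.945, -26.203, -0.0, 0.003, 0.0], 'ee_pos': [0.173, -0.6, 0.25], 'eef_rot': [0.99, 0.14, -0.0, -0.0], 'wrist_force': [0.181, -0.132, 0.826], 'torque': [0.046, 0.019, -0.008], 'finger_force': 0.0, 'grip_width': 0.085}
```

View pics/side0.png

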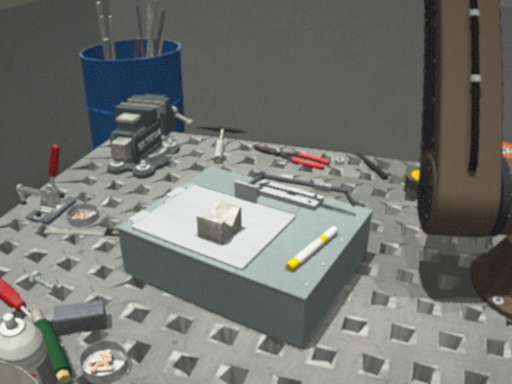

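View pics/top0.png

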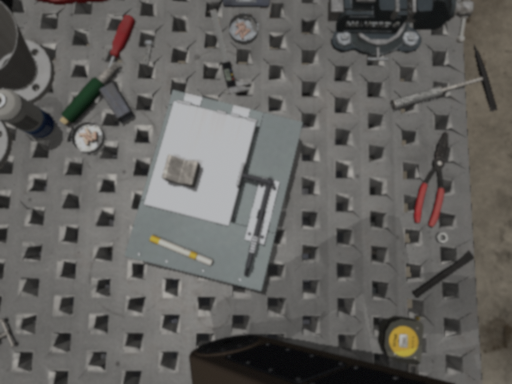

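The side view shows the bin, with the vee block on the lid near (220,222), the rod behind it at (300,188) and a pen on the deck. In the top view the bin spans (135–300, 95–290), the block is at (182,170), and the rod and keeper run from (270,185) to (250,270).

```bash
python3 - <<'E'
from h import *
import pickle
T=pickle.load(open("top0.pkl","rb"));S=pickle.load(open("side0.pkl","rb"))
P=cloud(T);Q=cloud(S)
for n,A in(("top",P),("side",Q)):
    m=(A[...,2]>.095)&(A[...,2]<.135)&(A[...,0]>.3)&(A[...,0]<.95)&(abs(A[...,1])<.3)
    m=cv2.morphologyEx(m.astype(np.uint8),cv2.MORPH_OPEN,np.ones((5,5)))
    k,l,st,_=cv2.connectedComponentsWithStats(m);i=1+st[1:,4].argmax()
    p=A[l==i]; r=cv2.minAreaRect((p[:,:2]*1000).astype(np.float32)); print(n,len(p),r,cv2.boxPoints(r).round(0).tolist(),np.percentile(p[:,2],[5,50,95]).round(4))
    # block
    m=(A[...,2]>.14)&(A[...,2]<.18)&(A[...,0]>.45)&(A[...,0]<.8)&(A[...,1]>0)&(A[...,1]<.25)
    p=A[m];r=cv2.minAreaRect((p[:,:2]*1000).astype(np.float32));print(" block",len(p),r,np.percentile(p[:,2],[5,50,95]).round(4))
c=T["img"][80:300,120:310];cv2.imwrite("pics/t1.png",cv2.resize(c,None,fx=2.7,fy=2.7,interpolation=cv2.INTER_CUBIC))
c=S["img"][165:285,115:375];cv2.imwrite("pics/s1.png",cv2.resize(c,None,fx=3,fy=3,interpolation=cv2.INTER_CUBIC))
E
```

```text
top 21789 ((555.8114013671875, 81.81291198730469), (300.2912292480469, 381.4059143066406), 76.2796859741211) [[335.0, -19.0], [705.0, -109.0], [777.0, 182.0], [406.0, 273.0]] [0.1082 0.1126 0.1218]
 block 855 ((580.6049194335938, 93.49794006347656), (184.7707061767578, 58.067134857177734), 84.89741516113281) [0.1416 0.153  0.1625]
side 18007 ((556.7821044921875, 83.12810516357422), (303.0511779785156, 383.4480285644531), 76.40984344482422) [[335.0, -19.0], [708.0, -109.0], [779.0, 185.0], [406.0, 275.0]] [0.1038 0.1115 0.1226]
 block 1119 ((562.6280517578125, 71.91259765625), (239.63507080078125, 116.96514129638672), 58.48225784301758) [0.1413 0.1504 0.1611]
```

View pics/t1.png

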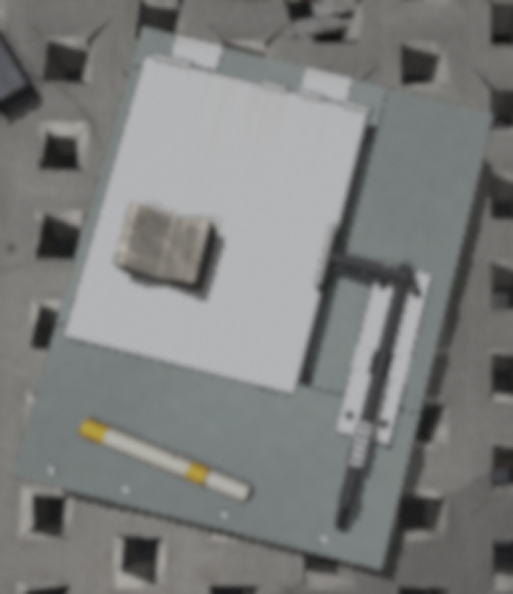

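View pics/s1.png

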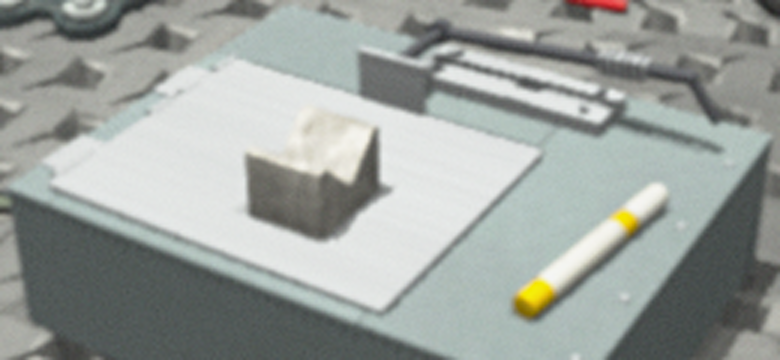

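The crops show the vee block upright with its groove. In the top crop the keeper plate runs from (345,430) to (425,275) under the rod and the sleeve is at (358,445). Because the plate reaches 60 mm before the hole and 80 mm behind it, its ends give the hole's place.

```bash
python3 - <<'E'
from h import *
import pickle
T=pickle.load(open("top0.pkl","rb"));S=pickle.load(open("side0.pkl","rb"))
yaw=np.deg2rad(-13.66);c0=np.array([.5563,.0824]);Rb=np.array([[np.cos(yaw),-np.sin(yaw)],[np.sin(yaw),np.cos(yaw)]])
for n,c in(("top",T),("side",S)):
    A=cloud(c);B=A.copy();B[...,:2]=(A[...,:2]-c0)@Rb
    ok=(abs(B[...,0])<.19)&(abs(B[...,1])<.15)
    m=ok&(B[...,2]>.137)&(B[...,2]<.18)&(B[...,1]>-.03)
    p=B[m]; r=cv2.minAreaRect((p[:,:2]*1000).astype(np.float32)); print(n,"block",len(p),r,p[:,:3].min(0).round(4),p.max(0).round(4))
    # block top edge colour
    # plate: light pixels cast on z=.122
    g=c["img"].min(2); vv,uu=np.nonzero(g>=0); W=on_z(c,np.c_[uu,vv],.122);b=(W[:,:2]-c0)@Rb
    gg=g.ravel()
    for y0 in(-.130,-.125,-.0965,-.092):
        k=(abs(b[:,1]-y0)<.0025)&(abs(b[:,0]+.03)<.13)
        xs=np.arange(-.15,.1,.004);pr=[int(gg[k&(abs(b[:,0]-x)<.003)].mean()) if (k&(abs(b[:,0]-x)<.003)).any() else -1 for x in xs]
        print(y0,list(zip((xs*1000).round().astype(int).tolist(),pr)))
    m=ok&(B[...,2]>.135)&(B[...,1]<-.095)&(B[...,1]>-.125)
    p=B[m]
    for x in np.arange(-.17,.05,.01):
        k=abs(p[:,0]-x)<.005
        if k.any(): print(" rod x%.3f n%d y%.4f z med%.4f max%.4f"%(x,k.sum(),np.median(p[k,1]),np.median(p[k,2]),p[k,2].max()))
E
```

```text
top block 800 ((12.534028053283691, 73.93110656738281), (50.30952835083008, 64.22439575195312), 0.6532698273658752) [-0.0129  0.0418  0.1371] [0.038  0.1061 0.1646]
-0.13 [(-150, 122), (-146, 123), (-142, 124), (-138, 124), (-134, 124), (-130, 123), (-126, 122), (-122, 121), (-118, 121), (-114, 122), (-110, 124), (-106, 123), (-102, 122), (-98, 113), (-94, 128), (-90, 157), (-86, 162), (-82, 145), (-78, 145), (-74, 160), (-70, 160), (-66, 163), (-62, 162), (-58, 168), (-54, 164), (-50, 163), (-46, 165), (-42, 168), (-38, 169), (-34, 171), (-30, 169), (-26, 166), (-22, 165), (-18, 164), (-14, 169), (-10, 163), (-6, 164), (-2, 164), (2, 165), (6, 166), (10, 163), (14, 162), (18, 160), (22, 154), (26, 140), (30, 151), (34, 158), (38, 164), (42, 157), (46, 132), (50, 120), (54, 120), (58, 119), (62, 120), (66, 120), (70, 120), (74, 119), (78, 118), (82, 118), (86, 118), (90, 118), (94, 119), (98, 120)]
-0.125 [(-150, 106), (-146, 105), (-142, 113), (-138, 115), (-134, 116), (-130, 115), (-126, 114), (-122, 102), (-118, 102), (-114, 100), (-110, 106), (-106, 102), (-102, 104), (-98, 104),
[... 6594 characters left out ...]
44 y-0.1041 z med0.1577 max0.1635
 rod x-0.090 n45 y-0.1040 z med0.1562 max0.1614
 rod x-0.080 n26 y-0.1054 z med0.1545 max0.1576
 rod x-0.070 n22 y-0.1056 z med0.1535 max0.1566
 rod x-0.060 n25 y-0.1061 z med0.1531 max0.1565
 rod x-0.050 n25 y-0.1053 z med0.1523 max0.1555
 rod x-0.040 n23 y-0.1062 z med0.1515 max0.1548
 rod x-0.030 n26 y-0.1049 z med0.1514 max0.1538
 rod x-0.020 n20 y-0.1057 z med0.1493 max0.1549
 rod x-0.010 n24 y-0.1063 z med0.1483 max0.1518
 rod x0.000 n22 y-0.1060 z med0.1486 max0.1516
 rod x0.010 n23 y-0.1049 z med0.1473 max0.1518
 rod x0.020 n23 y-0.1057 z med0.1477 max0.1502
 rod x0.030 n43 y-0.1042 z med0.1472 max0.1534
 rod x0.040 n12 y-0.1052 z med0.1489 max0.1520
```

```bash
cat >> h.py <<'E'
yaw=np.deg2rad(-13.66);c0=np.array([.5563,.0824]);Rb=np.array([[np.cos(yaw),-np.sin(yaw)],[np.sin(yaw),np.cos(yaw)]])
def b2w(x,y,z): return np.r_[c0+Rb@[x,y],z]
def w2b(p): return np.r_[(np.asarray(p)[:2]-c0)@Rb,p[2]]
def to(p,yang=None):
    "shift in tool axes to world p; turn so tool y lies at world angle yang (mod pi)"
    o=env.observe();M=R.from_quat(o["eef_rot"]).as_matrix()
    d=M.T@(np.asarray(p)-o["ee_pos"]);t=0
    if yang is not None:
        a=np.arctan2(M[1,1],M[0,1]);t=-((yang-a+np.pi/2)%np.pi-np.pi/2)
    return d.round(4),round(t,3)
E
python3 - <<'E'
from h import *
ya=yaw+np.deg2rad(.6)
b=b2w(.0118,.0745,.25);print("block",b)
print(to([.5,-.3,.25],ya),to(b,ya),to(b-[0,0,.111],ya))
E
```

```text
block [0.58536013 0.15200602 0.25      ]
(array([ 0.3972, -0.198 ,  0.    ]), np.float64(-1.062)) (array([ 6.045e-01, -6.087e-01,  4.000e-04]), np.float64(-1.062)) (array([ 0.6045, -0.6086,  0.1114]), np.float64(-1.062))
```
Via: (0.397,-0.198), distance .44 → 9 rows; then remaining .46 → 10 rows. Two waypoint rows need repeated rows. Row list: 9x waypoint, then 10x final = 19... turn -1.06 needs 8 rows. Corner rounding fine. J1 speed 70% of 2.22 = 1.55 rad/s; at r .5, .5 m/s= 1 rad/s ok.

Careful with the scale: shifts go in units of 25 mm and turns go in units of 0.05 rad. That gives: 0.397 m is 15.88, -0.198 m is -7.92, -0.5 rad is -10.

Emit:
pendant --offsets '[[[15.88, -7.92, 0, -10, 0.085], [15.88, -7.92, 0, -10, 0.085], [15.88, -7.92, 0, -10, 0.085], [15.88, -7.92, 0, -10, 0.085], [15.88, -7.92, 0, -10, 0.085], [15.88, -7.92, 0, -10, 0.085], [15.88, -7.92, 0, -10, 0.085], [15.88, -7.92, 0, -10, 0.085], [15.88, -7.92, 0, -10, 0.085], [24.2, -24.36, 0, -21.24, 0.085], [24.2, -24.36, 0, -21.24, 0.085], [24.2, -24.36, 0, -21.24, 0.085], [24.2, -24.36, 0, -21.24, 0.085], [24.2, -24.36, 0, -21.24, 0.085], [24.2, -24.36, 0, -21.24, 0.085], [24.2, -24.36, 0, -21.24, 0.085], [24.2, -24.36, 0, -21.24, 0.085], [24.2, -24.36, 0, -21.24, 0.085], [24.2, -24.36, 0, -21.24, 0.085], [24.2, -24.36, 0, -21.24, 0.085]]]' --clamp_n 60

```text
t: 2.1
ee_pos: [0.5856, 0.1538, 0.2497]
eef_rot: [0.782, 0.623, -0.0, -0.0]
wrist_force: [-0.1, -0.7, 0.0]
grip_width: 0.0849
finger_force: 0.0
```

```bash
python3 - <<'E'
from h import *
print(to(b2w(.0118,.0745,.139),yaw+.0105),env.observe()["wrist_force"])
E
```

```text
(array([-0.0017,  0.0003,  0.1107]), np.float64(0.003)) [-0.05782231 -0.65898962  0.0222027 ]
```

Emit:
pendant --offsets '[[[-0.08, 0, 2, 0, 0.085], [-0.08, 0, 3.4, 0, 0.085], [-0.08, 0, 4.2, 0, 0.085], [-0.08, 0, 4.4, 0, 0.085], [-0.08, 0, 4.4, 0, 0.085], [-0.08, 0, 4.4, 0, 0.045], [-0.08, 0, 4.4, 0, 0.045], [-0.08, 0, 4.4, 0, 0.045], [-0.08, 0, 4.4, 0, 0.045], [-0.08, 0, 4.4, 0, 0.045], [-0.08, 0, 4.4, 0, 0.045], [-0.08, 0, 4.4, 0, 0.045]]]' --clamp_n 70

```text
t: 3.3
ee_pos: [0.5857, 0.1502, 0.1419]
eef_rot: [0.783, 0.622, 0.001, 0.001]
wrist_force: [-1.2, -1.3, 8.8]
grip_width: 0.0483
finger_force: 72.0
```

To row units: -0.09 m is -3.6, -0.07 m is -2.8.

Emit:
pendant --offsets '[[[0, 0, -0.4, 0, 0.04], [0, 0, -1.2, 0, 0.04], [0, 0, -2.8, 0, 0.04], [0, 0, -3.6, 0, 0.04], [0, 0, -3.6, 0, 0.04]]]' --clamp_n 70

```text
t: 3.8
ee_pos: [0.586, 0.1505, 0.2334]
eef_rot: [0.783, 0.622, 0.002, 0.001]
wrist_force: [0.2, -0.1, -6.4]
grip_width: 0.0484
finger_force: 75.1
```

```bash
python3 - <<'E'
from h import *
print(to([.45,.38,.235]),env.observe()["wrist_force"])
T=pc=env.camera("top");A=cloud(T)
m=(abs(A[...,0]-.45)<.07)&(abs(A[...,1]-.38)<.07);print(np.percentile(A[m][:,2],[1,50,99]),A[m][:,2].max())
E
```

```text
(array([ 0.1928, -0.1843, -0.0021]), 0) [ 0.17221496 -0.12266744 -6.44789833]
[-0.02842371  0.00068587  0.00499852] 0.005196120263540882
```

Emit:
pendant --offsets '[[[1.2, -1.2, 0, 0, 0.04], [2.4, -2.4, 0, 0, 0.04], [3.6, -3.6, 0, 0, 0.04], [4.8, -4.8, 0, 0, 0.04], [6, -6, 0, 0, 0.04], [7.2, -7, 0, 0, 0.04], [7.72, -7.36, 0, 0, 0.04], [7.72, -7.36, 1.6, 0, 0.04], [7.72, -7.36, 3.2, 0, 0.04], [7.72, -7.36, 4.8, 0, 0.04], [7.72, -7.36, 6.4, 0, 0.04], [7.72, -7.36, 7.4, 0, 0.04], [7.72, -7.36, 7.8, 0, 0.04], [7.72, -7.36, 7.92, 0, 0.04], [7.72, -7.36, 7.92, 0, 0.04]]]'

```text
t: 5.35
ee_pos: [0.45, 0.3799, 0.0325]
eef_rot: [0.783, 0.622, 0.0, 0.0]
wrist_force: [-0.0, -1.2, -5.1]
grip_width: 0.0484
finger_force: 75.1
```

To row units: 0.008 m is 0.32, 0.006 m is 0.24.

Emit:
pendant --offsets '[[[0, 0, 0.12, 0, 0.04], [0, 0, 0.24, 0, 0.04], [0, 0, 0.32, 0, 0.04], [0, 0, 0.32, 0, 0.04]]]'

```text
t: 5.75
ee_pos: [0.45, 0.3801, 0.026]
eef_rot: [0.783, 0.622, 0.001, 0.0]
wrist_force: [-2.8, -3.3, 10.1]
grip_width: 0.0486
finger_force: 77.0
```

Emit:
pendant --offsets '[[[0, 0, -0.04, 0, 0.07], [0, 0, -0.04, 0, 0.07], [0, 0, -0.04, 0, 0.07], [0, 0, -0.04, 0, 0.07], [0, 0, -1.2, 0, 0.07], [0, 0, -3.2, 0, 0.07], [0, 0, -5.2, 0, 0.07], [0, 0, -7.2, 0, 0.07], [0, 0, -8.8, 0, 0.07], [0, 0, -8.8, 0, 0.04]]]'

```text
t: 6.75
ee_pos: [0.451, 0.3809, 0.2499]
eef_rot: [0.783, 0.622, 0.005, 0.0]
wrist_force: [-1.0, 0.1, -0.3]
grip_width: 0.0571
finger_force: 0.0
```

```bash
python3 - <<'E'
from h import *
print(env.observe()["joints"])
print(to(b2w(-.100,-.110,.25),yaw+np.pi/2),b2w(-.1,-.11,.25))
T=env.camera("side");A=cloud(T);m=(abs(A[...,0]-.45)<.06)&(abs(A[...,1]-.38)<.06)&(A[...,2]>.02)
p=A[m];print(cv2.minAreaRect((p[:,:2]*1000).astype(np.float32)),p[:,2].max(),len(p))
# grip geometry
from scipy.optimize import brentq
H=np.array([165,113.])
def pin(t): return H+130*np.array([-np.cos(t),np.sin(t)])+30*np.array([np.sin(t),np.cos(t)])
for fx,fz in [(-161,130),(-150,128),(-130,128),(-110,129),(-90,130),(-70,130),(-55,130),(-45,130),(-36,130),(-36,126),(-36,120),(-36,114),(-39,114)]:
    F=np.array([fx,fz]); f=lambda t:np.hypot(*(pin(t)-F))-np.hypot(196.3,25)
    try: t=brentq(f,-.05,1.25)
    except Exception as e: print(fx,"none",f(-.05),f(1.25));continue
    v=F-pin(t); a=np.arctan2(-v[1],-v[0])-np.arctan2(25,196.3)
    print(fx,fz,"th %.3f rodpitch %.3f"%(t,a),"pin",pin(t).round(1),"grip",(pin(t)-135*np.array([np.cos(a),np.sin(a)])).round(1))
E
```

```text
[ 5.89495710e-01  4.38816500e-01  1.65261614e+00 -9.11989021e-05
  1.04087735e+00  8.17411558e-01]
(array([-0.3759,  0.0689, -0.0022]), np.float64(-1.56)) [ 0.433151   -0.00087258  0.25      ]
((448.394287109375, 385.63134765625), (87.97065734863281, 132.50662231445312), 39.869789123535156) 0.5428725037977724 19341
-161 130 th 0.035 rodpitch -0.038 pin [ 36.1 147.5] grip [-98.8 152.6]
-150 128 th 0.203 rodpitch 0.080 pin [ 43.7 168.5] grip [-90.9 157.8]
-130 128 th 0.405 rodpitch 0.201 pin [ 57.3 191.8] grip [-74.9 164.8]
-110 129 th 0.566 rodpitch 0.284 pin [ 71.4 208.1] grip [-58.2 170.2]
-90 130 th 0.710 rodpitch 0.348 pin [ 86.  220.5] grip [-40.9 174.4]
-70 130 th 0.842 rodpitch 0.403 pin [100.8 229.9] grip [-23.4 177. ]
-55 130 th 0.938 rodpitch 0.436 pin [112.4 235.6] grip [-10.  178.6]
-45 130 th 1.003 rodpitch 0.455 pin [120.3 238.7] grip [ -0.9 179.4]
-36 130 th 1.061 rodpitch 0.470 pin [127.7 241.1] grip [  7.4 180. ]
-36 126 th 1.043 rodpitch 0.490 pin [125.5 240.4] grip [  6.3 176.9]
-36 120 th 1.015 rodpitch 0.520 pin [121.9 239.3] grip [  4.8 172.2]
-36 114 th 0.986 rodpitch 0.550 pin [118.3 238. ] grip [  3.2 167.4]
-39 114 th 0.968 rodpitch 0.545 pin [116.  237.1] grip [  0.5 167.1]
```

Emit:
pendant --offsets '[[[-2, 0.4, 0, -3, 0.04], [-4, 0.8, 0, -6, 0.04], [-6, 1.2, 0, -9, 0.04], [-8, 1.6, 0, -12, 0.04], [-10, 2, 0, -15, 0.04], [-12, 2.4, 0, -18, 0.04], [-13.6, 2.6, 0, -21, 0.04], [-15.04, 2.76, 0, -24, 0.04], [-15.04, 2.76, 0, -27, 0.04], [-15.04, 2.76, 0, -30, 0.04], [-15.04, 2.76, 0, -31.2, 0.04], [-15.04, 2.76, 0, -31.2, 0.04], [-15.04, 2.76, 0, -31.2, 0.04]]]' --clamp_n 40

```text
t: 8.1
ee_pos: [0.4314, -0.002, 0.2431]
eef_rot: [0.119, 0.993, 0.0, -0.001]
wrist_force: [-0.4, -1.0, -0.3]
grip_width: 0.0397
finger_force: 0.0
```

```bash
python3 - <<'E'
from h import *
o=env.observe();print(o["joints"].round(3) if hasattr(o["joints"],"round") else o["joints"]);print(to(b2w(-.100,-.110,.153),yaw+np.pi/2))
S=env.camera("side");cv2.imwrite("pics/s2.png",S["img"])
A=cloud(S);m=(abs(A[...,0]-.45)<.06)&(abs(A[...,1]-.38)<.06)&(A[...,2]>.015)&(A[...,2]<.1);p=A[m]
print(cv2.minAreaRect((p[:,:2]*1000).astype(np.float32)),p[:,2].max(),len(p))
E
```

```text
[-0.158  0.227  2.015 -0.     0.902 -1.49 ]
(array([-0.0016,  0.0015,  0.09  ]), np.float64(-0.0))
((448.74853515625, 379.525634765625), (58.47753143310547, 52.548370361328125), 79.2138671875) 0.04832603755989473 861
```

View pics/s2.png

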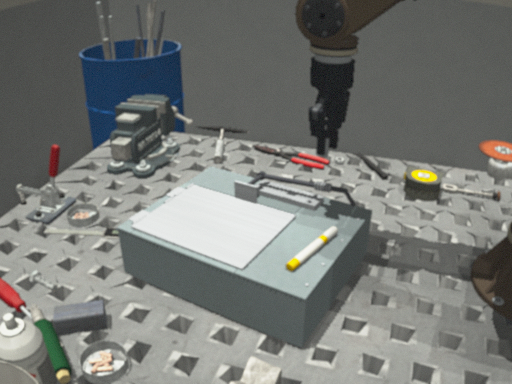

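The side view shows the lid clear and the block standing at the bottom edge, around (260,370). The gripper hangs above the rod sleeve, near (322,145). I'll descend on the sleeve now.

To row units: 0.09 m is 3.6, -0.002 m is -0.08.

Emit:
pendant --offsets '[[[-0.08, 0.04, 1.6, 0, 0.04], [-0.08, 0.04, 2.8, 0, 0.04], [-0.08, 0.04, 3.4, 0, 0.04], [-0.08, 0.04, 3.6, 0, 0.04], [-0.08, 0.04, 3.6, 0, 0.04]]]' --clamp_n 40

```text
t: 8.65
ee_pos: [0.4339, -0.0014, 0.1537]
eef_rot: [0.119, 0.993, -0.0, -0.001]
wrist_force: [-0.2, 0.3, 0.5]
grip_width: 0.0402
finger_force: 0.0
```

```bash
python3 - <<'E'
from h import *
print(to(b2w(-.100,-.110,.153),yaw+np.pi/2), w2b(env.observe()["ee_pos"]))
S=env.camera("side");cv2.imwrite("pics/s3.png",cv2.resize(S["img"][60:280,200:400],None,fx=2.7,fy=2.7))
E
```

```text
(array([0.0008, 0.0003, 0.0007]), np.float64(-0.001)) [-0.09917034 -0.11030772  0.15371232]
```

View pics/s3.png

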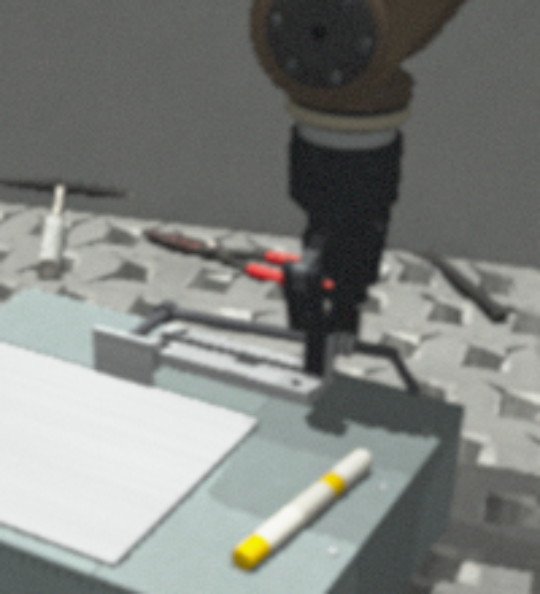

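The fingers straddle the ribbed sleeve at about (320,350). Next I close on it.

Emit:
pendant --offsets '[[[0, 0, 0, 0, 0.005], [0, 0, 0, 0, 0.005], [0, 0, 0, 0, 0.005], [0, 0, 0, 0, 0.005], [0, 0, 0, 0, 0.005]]]' --clamp_n 70

```text
t: 9.2
ee_pos: [0.4344, -0.0014, 0.1546]
eef_rot: [0.119, 0.993, -0.0, 0.001]
wrist_force: [0.3, 0.6, 1.9]
grip_width: 0.0109
finger_force: 70.6
```

```bash
python3 - <<'E'
from h import *
o=env.observe();print(w2b(o["ee_pos"]),o["wrist_force"])
E
```

```text
[-0.09868199 -0.11025566  0.15456777] [0.3206875  0.57032002 1.86547935]
```

To row units: -0.024 m is -0.96, -0.0135 m is -0.54.

Emit:
pendant --offsets '[[[-0.16, 0, -0.12, 0, 0.005], [-0.32, 0, -0.24, 0, 0.005], [-0.48, 0, -0.32, 0, 0.005], [-0.64, 0, -0.4, 0, 0.005], [-0.8, 0, -0.48, 0, 0.005], [-0.96, 0, -0.54, 0, 0.005], [-0.96, 0, -0.54, 0, 0.005]]]'

```text
t: 9.9
ee_pos: [0.4534, -0.0061, 0.1668]
eef_rot: [0.119, 0.993, 0.0, -0.005]
wrist_force: [-13.7, 6.0, 3.5]
grip_width: 0.0106
finger_force: 70.1
```

```bash
python3 - <<'E'
from h import *
o=env.observe();print(w2b(o["ee_pos"]),Rb.T@o["wrist_force"][:2],o["wrist_force"][2],o["torque"])
S=env.camera("side");cv2.imwrite("pics/s4.png",cv2.resize(S["img"][60:280,200:400],None,fx=2.7,fy=2.7))
E
```

```text
[-0.0790522  -0.11029415  0.16684947] [-14.75908912   2.60039146] 3.531578038600415 [0.66623981 1.76848031 0.02153497]
```

View pics/s4.png

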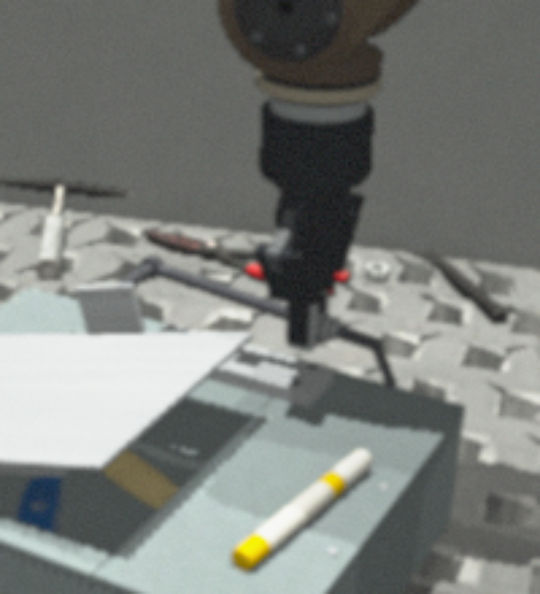

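The side view shows the lid partly open, with the rod tilting in the pads and the foot clear near (392,382). I'll keep going.

To row units: -0.052 m is -2.08, -0.048 m is -1.92.

Emit:
pendant --offsets '[[[-0.24, 0, -0.08, 0, 0.005], [-0.48, 0, -0.14, 0, 0.005], [-0.72, 0, -0.22, 0, 0.005], [-0.96, 0, -0.28, 0, 0.005], [-1.2, 0, -0.34, 0, 0.005], [-1.44, 0, -0.4, 0, 0.005], [-1.68, 0, -0.44, 0, 0.005], [-1.92, 0, -0.48, 0, 0.005], [-2.08, 0, -0.5, 0, 0.005], [-2.08, 0, -0.5, 0, 0.005]]]'

```text
t: 10.95
ee_pos: [0.5077, -0.0193, 0.1803]
eef_rot: [0.119, 0.993, 0.0, -0.0]
wrist_force: [-3.2, 2.5, 2.2]
grip_width: 0.0107
finger_force: 68.4
```

```bash
python3 - <<'E'
from h import *
o=env.observe();print(w2b(o["ee_pos"]),Rb.T@o["wrist_force"][:2],o["wrist_force"][2])
for n in("side","top"):
    c=env.camera(n);B=cloud(c);B[...,:2]=(B[...,:2]-c0)@Rb
    # foot/rod points in the rod plane forward of the gripper
    m=(abs(B[...,1]+.108)<.014)&(B[...,2]>.127)&(B[...,2]<.17)&(B[...,0]<-.03)&(B[...,0]>-.16)
    p=B[m];print(n,len(p))
    for z in np.arange(.13,.17,.004):
        k=abs(p[:,2]-z)<.002
        if k.any():print("  z%.3f x %.4f..%.4f n%d"%(z,p[k,0].min(),p[k,0].max(),k.sum()))
S=env.camera("side");cv2.imwrite("pics/s5.png",cv2.resize(S["img"][60:280,200:400],None,fx=2.7,fy=2.7))
E
```

```text
[-0.02316736 -0.11025721  0.18031383] [-3.69326868  1.62413177] 2.1901252416337122
side 145
  z0.130 x -0.0837..-0.0787 n4
  z0.134 x -0.0842..-0.0774 n9
  z0.138 x -0.0838..-0.0771 n9
  z0.142 x -0.0818..-0.0767 n9
  z0.146 x -0.0830..-0.0738 n7
  z0.150 x -0.0806..-0.0747 n9
  z0.154 x -0.0789..-0.0740 n8
  z0.158 x -0.0797..-0.0687 n9
  z0.162 x -0.0798..-0.0305 n22
  z0.166 x -0.0764..-0.0307 n40
  z0.170 x -0.0701..-0.0301 n19
top 0
```

View pics/s5.png

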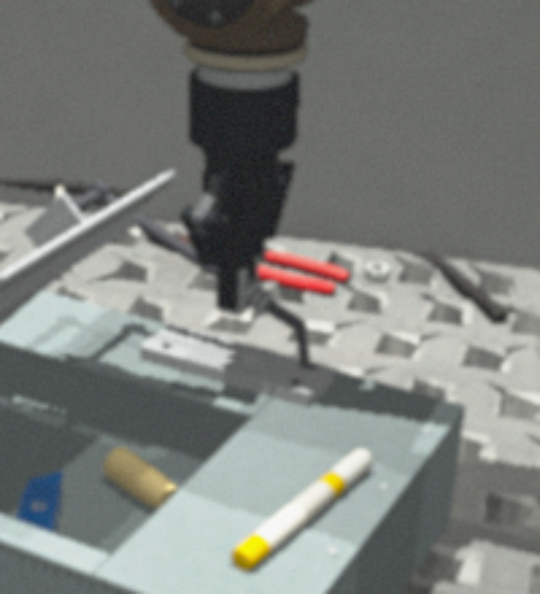

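The foot is now at about (305,360) over the plate, and depth puts it at x≈−0.080. The rod has slipped about 10 mm in the pads. I'll raise the grip force and continue.

To row units: -0.022 m is -0.88, -0.02 m is -0.8.

Emit:
pendant --offsets '[[[0, 0, 0, 0, 0.005], [0, 0, 0, 0, 0.005], [-0.16, 0, -0.04, 0, 0.005], [-0.32, 0, -0.08, 0, 0.005], [-0.48, 0, -0.1, 0, 0.005], [-0.64, 0, -0.12, 0, 0.005], [-0.8, 0, -0.14, 0, 0.005], [-0.88, 0, -0.16, 0, 0.005], [-0.88, 0, -0.16, 0, 0.005]]]' --clamp_n 115

```text
t: 12.0
ee_pos: [0.5296, -0.0246, 0.1847]
eef_rot: [0.119, 0.993, -0.0, 0.001]
wrist_force: [-4.3, 2.9, 5.2]
grip_width: 0.0104
finger_force: 113.1
```

```bash
cat > foot.py <<'E'
from h import *
o=env.observe();print(w2b(o["ee_pos"]).round(4),(Rb.T@o["wrist_force"][:2]).round(1),round(o["wrist_force"][2],1))
c=env.camera("side")
# cast image pixels onto the rod plane y_b=-110 -> bin x,z ; dark pixels = foot
vv,uu=np.mgrid[0:384,0:512];px=np.c_[uu.ravel(),vv.ravel()]
s=rays(c,px);D=np.c_[s[:,0],-s[:,1],-np.ones(len(s))]@c["extrinsics"][:3,:3].T;O=c["extrinsics"][:3,3]
Db=D.copy();Db[:,:2]=D[:,:2]@Rb;Ob=w2b(O);P=Ob+Db*((-.110-Ob[1])/Db[:,1])[:,None]
g=c["img"].max(2).ravel()
B=cloud(c);B[...,:2]=(B[...,:2]-c0)@Rb;Y=B[...,1].ravel()
k0=(P[:,0]>-.12)&(P[:,0]<-.01)
for z in np.arange(.106,.170,.004):
    k=k0&(abs(P[:,2]-z)<.002)&(g<75)
    if k.any():print("z%.3f x %.4f..%.4f n%d  ydepth %.3f"%(z,P[k,0].min(),P[k,0].max(),k.sum(),np.median(Y[k])))
E
python3 foot.py
```

```text
[-0.0006 -0.1103  0.1847] [-4.8  1.8] 5.2
z0.130 x -0.0568..-0.0525 n4  ydepth -0.107
z0.134 x -0.0545..-0.0523 n4  ydepth -0.107
z0.138 x -0.0543..-0.0520 n3  ydepth -0.105
z0.142 x -0.0541..-0.0518 n3  ydepth -0.107
z0.146 x -0.0540..-0.0517 n2  ydepth -0.106
z0.150 x -0.0516..-0.0515 n2  ydepth -0.107
z0.154 x -0.0514..-0.0513 n2  ydepth -0.105
z0.158 x -0.0512..-0.0467 n5  ydepth -0.106
z0.162 x -0.0510..-0.0401 n9  ydepth -0.105
z0.166 x -0.0487..-0.0334 n13  ydepth -0.106
z0.170 x -0.0398..-0.0245 n12  ydepth -0.105
```

Emit:
pendant --offsets '[[[-0.16, 0, -0.02, 0, 0.005], [-0.32, 0, -0.04, 0, 0.005], [-0.48, 0, -0.048, 0, 0.005], [-0.64, 0, -0.056, 0, 0.005], [-0.72, 0, -0.06, 0, 0.005], [-0.72, 0, -0.06, 0, 0.005]]]'

```text
t: 12.65
ee_pos: [0.5475, -0.0289, 0.1864]
eef_rot: [0.119, 0.993, -0.0, 0.001]
wrist_force: [-1.7, 2.5, 7.1]
grip_width: 0.0097
finger_force: 113.3
```

```bash
python3 foot.py
```

```text
[ 0.0178 -0.1103  0.1864] [-2.2  2. ] 7.1
z0.130 x -0.0371..-0.0305 n5  ydepth -0.106
z0.134 x -0.0348..-0.0326 n3  ydepth -0.105
z0.138 x -0.0347..-0.0324 n4  ydepth -0.105
z0.142 x -0.0345..-0.0322 n3  ydepth -0.105
z0.146 x -0.0321..-0.0299 n3  ydepth -0.107
z0.150 x -0.0319..-0.0297 n4  ydepth -0.105
z0.154 x -0.0339..-0.0317 n3  ydepth -0.107
z0.158 x -0.0339..-0.0293 n4  ydepth -0.107
z0.162 x -0.0315..-0.0204 n8  ydepth -0.105
z0.166 x -0.0269..-0.0137 n10  ydepth -0.106
z0.170 x -0.0224..-0.0114 n9  ydepth -0.106
```

The foot is over the hole, at about −35 mm where the hole is at −34 mm. Next I lower it.

To row units: 0.01 m is 0.4, 0.008 m is 0.32.

Emit:
pendant --offsets '[[[0.04, 0, 0.12, 0, 0.005], [0.08, 0, 0.24, 0, 0.005], [0.1, 0, 0.32, 0, 0.005], [0.12, 0, 0.4, 0, 0.005], [0.12, 0, 0.4, 0, 0.005]]]'

```text
t: 13.2
ee_pos: [0.5438, -0.028, 0.1758]
eef_rot: [0.119, 0.993, 0.0, 0.0]
wrist_force: [-2.7, 4.5, 3.7]
grip_width: 0.0099
finger_force: 113.4
```

```bash
python3 foot.py
```

```text
[ 0.0139 -0.1102  0.1758] [-3.7  3.7] 3.7
z0.118 x -0.0354..-0.0310 n3  ydepth -0.106
z0.122 x -0.0353..-0.0308 n6  ydepth -0.106
z0.126 x -0.1103..-0.0306 n6  ydepth -0.107
z0.130 x -0.0350..-0.0305 n6  ydepth -0.107
z0.134 x -0.0348..-0.0304 n3  ydepth -0.105
z0.138 x -0.0325..-0.0324 n2  ydepth -0.107
z0.142 x -0.0323..-0.0322 n2  ydepth -0.106
z0.146 x -0.0342..-0.0254 n7  ydepth -0.105
z0.150 x -0.0341..-0.0209 n10  ydepth -0.106
z0.154 x -0.0274..-0.0140 n10  ydepth -0.106
z0.158 x -0.0206..-0.0117 n8  ydepth -0.105
z0.162 x -0.0139..-0.0116 n2  ydepth -0.106
```

The foot is entering the hole. I'll continue to the bottom, then ease forward against the wall.

To row units: 0.006 m is 0.24, 0.004 m is 0.16.

Emit:
pendant --offsets '[[[0.04, 0, 0.08, 0, 0.005], [0.06, 0, 0.16, 0, 0.005], [0.08, 0, 0.24, 0, 0.005], [0.08, 0, 0.24, 0, 0.005]]]'

```text
t: 13.65
ee_pos: [0.5426, -0.0277, 0.172]
eef_rot: [0.119, 0.993, -0.0, 0.002]
wrist_force: [-8.9, 3.3, 27.1]
grip_width: 0.0095
finger_force: 117.0
```

```bash
python3 foot.py
```

```text
[ 0.0127 -0.1102  0.172 ] [-9.5  1.1] 27.1
z0.118 x -0.0354..-0.0332 n2  ydepth -0.105
z0.122 x -0.0353..-0.0308 n6  ydepth -0.107
z0.126 x -0.0351..-0.0306 n5  ydepth -0.107
z0.130 x -0.0371..-0.0305 n7  ydepth -0.106
z0.134 x -0.0348..-0.0326 n3  ydepth -0.107
z0.138 x -0.0325..-0.0324 n2  ydepth -0.105
z0.142 x -0.0345..-0.0278 n6  ydepth -0.106
z0.146 x -0.0321..-0.0210 n10  ydepth -0.105
z0.150 x -0.0298..-0.0142 n13  ydepth -0.105
z0.154 x -0.0208..-0.0118 n7  ydepth -0.106
z0.158 x -0.0162..-0.0118 n3  ydepth -0.107
```

To row units: 0.005 m is 0.2, 0.002 m is 0.08.

Emit:
pendant --offsets '[[[0.08, 0, -0.02, 0, 0.005], [0.16, 0, -0.04, 0, 0.005], [0.2, 0, -0.04, 0, 0.005], [0.2, 0, -0.04, 0, 0.005]]]'

```text
t: 14.1
ee_pos: [0.5383, -0.0267, 0.172]
eef_rot: [0.119, 0.993, -0.0, 0.002]
wrist_force: [-1.4, 4.1, 12.3]
grip_width: 0.0099
finger_force: 114.4
```

```bash
python3 foot.py
```

```text
[ 0.0083 -0.1103  0.172 ] [-2.3  3.6] 12.3
z0.118 x -0.0376..-0.0354 n2  ydepth -0.107
z0.122 x -0.0398..-0.0352 n5  ydepth -0.108
z0.126 x -0.0417..-0.0373 n5  ydepth -0.108
z0.130 x -0.0394..-0.0349 n6  ydepth -0.107
z0.134 x -0.0392..-0.0369 n4  ydepth -0.106
z0.138 x -0.0390..-0.0367 n3  ydepth -0.105
z0.142 x -0.0389..-0.0322 n6  ydepth -0.105
z0.146 x -0.0387..-0.0232 n13  ydepth -0.105
z0.150 x -0.0319..-0.0164 n10  ydepth -0.105
z0.154 x -0.0252..-0.0140 n9  ydepth -0.105
z0.158 x -0.0184..-0.0162 n3  ydepth -0.107
```

Emit:
pendant --offsets '[[[0.08, 0, 0, 0, 0.008], [0.08, 0, 0, 0, 0.008], [0.08, 0, 0, 0, 0.008], [0.08, 0, 0, 0, 0.008]]]' --clamp_n 20

```text
t: 14.55
ee_pos: [0.5372, -0.0264, 0.1719]
eef_rot: [0.119, 0.993, -0.0, 0.003]
wrist_force: [4.2, 3.0, 8.3]
grip_width: 0.0093
finger_force: 113.8
```

```bash
python3 foot.py
python3 - <<'E'
from h import *
S=env.camera("side");cv2.imwrite("pics/s6.png",cv2.resize(S["img"][60:280,200:400],None,fx=2.7,fy=2.7))
E
```

```text
[ 0.0072 -0.1103  0.1719] [3.4 3.9] 8.3
z0.118 x -0.0376..-0.0376 n1  ydepth -0.105
z0.122 x -0.0420..-0.0375 n5  ydepth -0.106
z0.126 x -0.1166..-0.0373 n7  ydepth -0.107
z0.130 x -0.0848..-0.0349 n7  ydepth -0.107
z0.134 x -0.0415..-0.0370 n4  ydepth -0.106
z0.138 x -0.0390..-0.0390 n1  ydepth -0.108
z0.142 x -0.0389..-0.0344 n4  ydepth -0.106
z0.146 x -0.0387..-0.0254 n11  ydepth -0.105
z0.150 x -0.0341..-0.0164 n11  ydepth -0.106
z0.154 x -0.0274..-0.0163 n9  ydepth -0.106
z0.158 x -0.0184..-0.0162 n3  ydepth -0.106
```

View pics/s6.png

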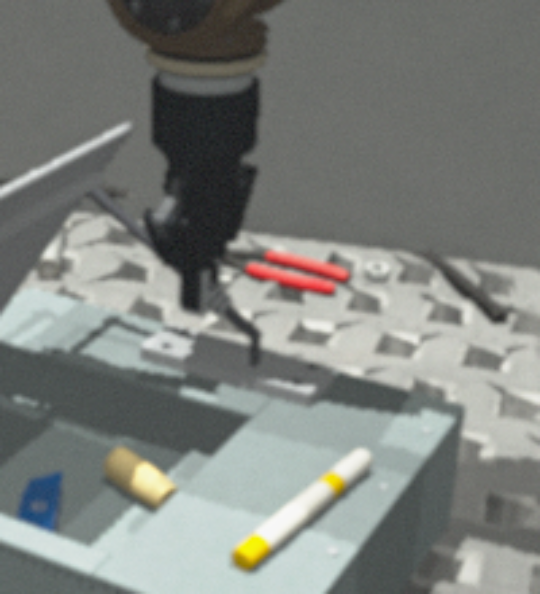

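The foot has sunk into the keeper plate at (255,358), and the wrist force shows it against the front wall. I'll open a little.

Emit:
pendant --offsets '[[[0, 0, 0, 0, 0.016], [0, 0, 0, 0, 0.02], [0, 0, 0, 0, 0.025], [0, 0, 0, 0, 0.03], [0, 0, 0, 0, 0.03]]]'

```text
t: 15.15
ee_pos: [0.535, -0.0261, 0.1706]
eef_rot: [0.119, 0.993, -0.0, -0.0]
wrist_force: [-0.1, 0.4, 0.6]
grip_width: 0.03
finger_force: 0.0
```

```bash
python3 foot.py
```

```text
[ 0.005  -0.1104  0.1706] [-0.2  0.4] 0.6
z0.118 x -0.0376..-0.0376 n1  ydepth -0.104
z0.122 x -0.0419..-0.0375 n4  ydepth -0.108
z0.126 x -0.0418..-0.0373 n6  ydepth -0.107
z0.130 x -0.0849..-0.0371 n6  ydepth -0.105
z0.134 x -0.0392..-0.0369 n4  ydepth -0.105
z0.138 x -0.0390..-0.0390 n1  ydepth -0.109
z0.142 x -0.0389..-0.0344 n4  ydepth -0.105
z0.146 x -0.0387..-0.0254 n11  ydepth -0.105
z0.150 x -0.0341..-0.0209 n10  ydepth -0.105
z0.154 x -0.0274..-0.0163 n8  ydepth -0.106
z0.158 x -0.0206..-0.0162 n4  ydepth -0.107
```

It holds alone, so I retreat up and forward.

Careful with the scale: shifts go in units of 25 mm and turns go in units of 0.05 rad. That gives: -0.09 m is -3.6, -0.17 m is -6.8.

Emit:
pendant --offsets '[[[0.08, 0, -0.4, 0, 0.03], [0.24, 0, -1.2, 0, 0.03], [0.6, 0, -2.4, 0, 0.03], [1.6, 0, -3.6, 0, 0.03], [2.8, 0, -4.8, 0, 0.03], [3.4, 0, -6, 0, 0.03], [3.4, 0, -6.8, 0, 0.03], [3.4, 0, -6.8, 0, 0.03], [3.4, 0, -6.8, 0, 0.03]]]'

```text
t: 16.1
ee_pos: [0.4523, -0.0059, 0.341]
eef_rot: [0.119, 0.993, -0.0, 0.0]
wrist_force: [0.6, -1.1, -0.4]
grip_width: 0.0299
finger_force: 0.0
```

```bash
python3 foot.py | head -8
python3 - <<'E'
from h import *
S=env.camera("side");cv2.imwrite("pics/s7.png",S["img"])
E
```

```text
[-0.0802 -0.1103  0.341 ] [ 0.8 -0.9] -0.4
z0.122 x -0.0397..-0.0375 n2  ydepth -0.105
z0.126 x -0.0396..-0.0373 n4  ydepth -0.107
z0.130 x -0.0394..-0.0372 n3  ydepth -0.106
z0.134 x -0.0392..-0.0391 n2  ydepth -0.106
z0.138 x -0.0390..-0.0367 n2  ydepth -0.106
z0.142 x -0.0389..-0.0389 n1  ydepth -0.106
z0.146 x -0.0254..-0.0254 n1  ydepth -0.106
```

View pics/s7.png

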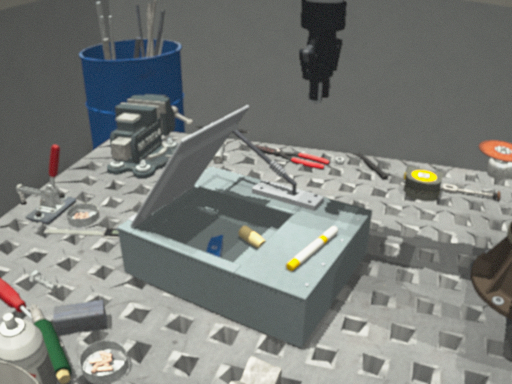

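The lid stands open on the rod with the foot in the keeper hole at (294,192). The block stands on the platen at (260,372), and the gripper is clear. I'm handing it in.

```bash
python3 -c "
from plant import env
print(env.job_done())"
```

```text
the job is handed in; nothing more can be done
None
```

The job is handed in at about 16 s of the 61 s allowed: the vee block stands upright on the platen, and the rod alone holds the lid open with its foot in the keeper hole; the hand-in returned no verdict.

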